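# Lock the cross-rod clamp with a T-handle hex key

## Robot

A 6-joint arm with a two-finger parallel gripper is mounted at the origin on the work surface. World frame = base frame: x ahead of the robot, y to its left, z up, the work surface at z = 0. Lengths are in m, angles in rad, forces in N, time in s.
With the tool pointing down it reaches from about 0.4 to 0.825 m from the base axis. Payload 7 kg.
Tool frame: the origin (TCP) lies between the finger pads; the fingertips stand 22 mm ahead of it and the grasp point (between the pads) lies 3 mm ahead of it; z points along the fingers, y is the direction in which the jaws open and shut (so a half turn about z gives the same grasp; the last joint's range is limited). The gripper opens to 88 mm and grips with 3 to 60 N. Pads are 19 mm wide; open, the fingers measure 130 mm over their backs; the gripper's body (78 mm by 193 mm) begins 47 mm behind the grasp point.
Start: joints at [-1.047, 0.359, 0.012, 0, -1.224, -0.288], TCP at [0.158, -0.656, 0.226] pointing down, gripper open.
Joint ranges: [-3.07, 3.07], [-1.43, 2.12], [-1.02, 1.25], [-3.03, 1.67], [-3.05, -0], [-3.03, 3.03]. Speed limits (rad/s): [2.39, 2.39, 3.01, 3.14, 3.14, 3.14].

## Interface

Orientations are given as [roll, pitch, yaw] about the fixed x, y, z axes, in that order (R = Rz(yaw) Ry(pitch) Rx(roll)).
In Python, from station import * gives the robot as it stands. The module is installed in compiled form; this text tells all that it offers.
- The arm moves only by the tool move_arm, never from a script. Its argument "rows" is a list of rows, each an object with "delta_rot": the turn, a rotation vector about the world's x, y, z in degrees, a list of three; "delta_pos": the shift along the world's x, y, z in cm, a list of three; "hand": the finger opening in cm, from 0 to 8.76. A call has exactly 10 rows; each row shifts and turns the commanded pose from where the row before left it; what a row does not reach is not made up. A row lasts 1/10 s, in which the tool goes at most 50 mm and 8.59 degrees, less where a joint would pass 70% of its speed; a pose out of reach is approached as far as the arm can. A call is refused whole if a number of a shift passes 5 or a number of a turn 8.59, either way. A call with a gripper value outside its range is refused whole. The fingers move at their own pace and stop on an object; "force" is the grip in N (left out, the last holds). Time passes only in rows, so rows that do not move let the fingers close, or fill a call up. It gives the time, the measured TCP pose, the force and the opening at its end, in the units of the state.
- get_state(): the state, without advancing time (a new reading comes with each control period).
- grab_frame(name): name is "side" or "top"; returns the picture (400x640x3 uint8, blue, green, red); there is no depth.
- camera_info(name): a dict with "camera_matrix" (3x3 intrinsics, pixels), "dist" ([k1, k2, p1, p2, k3] as OpenCV has them; the pictures are not rectified), "world_from_camera" (4x4, takes a point from camera to world coordinates). Camera axes: x right, y down, z forward; pixel columns grow to the right and rows downward; lengths in m; the calibration is good to about 2 mm. A picture is of the moment at which its call begins. camera_info takes no time and is no camera call.
- job_done(): hands the job in, once; it reports no verdict.
The state is a dict: "t": time; "q": joint angles; "qd": joint speeds; "joint_efforts": joint torques, N m; "eef_pos": TCP position; "ee_rot": TCP orientation; "force": force on the tool from outside, world axes, zero at the start; "moment": the same for the moment, N m; "width": finger opening in m.
Only numpy, scipy, OpenCV 4.12 (cv2) and the standard library are available. Lean on these libraries where they do the work, as an engineer would, in place of code of your own. Each camera call takes 0.05 s, during which the arm holds its last target.

## Task

The cross-rod of the low flask support is loose in its bench clamp. Take the T-handle hex key out of its wooden block and, without forcing it, feel for the socket of the clamp's cap screw and seat the key fully home; only then turn the screw clockwise until it comes up tight. Let go and leave the key standing fully home in the tightened screw, and leave the glassware and bottles on the bench undisturbed.

Things in the scene. Friction and masses are not known exactly. Their poses are not given: they have to be found in the camera images.
- key_handle (a point): Centre of the handle of the T-handle hex key: grasp here. Blue-green flat bar 20 mm thick (its x), 80 mm long (y), 26 mm high (z, up). A steel hexagonal shaft, 17 mm across flats, runs down from it; one pair of shaft flats is parallel to the handle's length. Key mass 0.17 to 0.35 kg. Starts upright in its block, this point 118 mm above the bench.
- key_tip (a point): Middle of the end of the key's shaft, 108 mm straight below key_handle; z points up the shaft. The last 2 mm is a cone, 13 widening to 17 mm, that centres the key in the socket before the six corners meet its rim: unaligned, the tip stops about 2 mm inside.
- slot_mark (a point): Point level with the top of the screw head, 70 mm above the bench, over the slot's centre line; x along slot and cross-rod towards the ring, z up. The middle of the screw's hex socket is NOT measured: it lies 3 to 11 mm from here along +x (0 in y, 0 in z). See it, or from here slide the key's tip along +x with a light push (3 to 10 N) until the cone drops 1 to 2 mm into the socket.
- key_block: Fixed wooden block 75 x 75 x 50 mm with a round vertical hole, 21.5 mm across and 40 mm deep, in which the key stands upright. Origin in the middle of its underside on the bench.
- screw (a joint): Turn of the cap screw, rad: 0 at the start (a stop, no anticlockwise turn), grows clockwise seen from above, tight at a stop at 1.25; stays where left. Takes 0.10 N m at first, 0.15 at the end; over 0.4 is forcing. Where its flats point is NOT measured and varies (repeats every 60 deg): see it, or turn the key under a light push until it drops 14 mm further. Key play in it: 6 deg each way.
- clamp: Fixed rod clamp: grey base 100 x 85 x 12 mm; dark jaw block 60 x 56 mm, top 50 mm high, with a slot along x; in it the steel cap screw, round head 30 mm across, 20 mm tall. Its hex socket: 18 mm across flats, 16 mm deep, vertical, flat floor, oiled. A 16 mm cross-rod leaves along x to a ring centred 168 mm away. Origin on the bench, 7 mm in +x from slot_mark.
- beaker: Glass beaker, 72 mm across, 95 mm high, standing on the bench; origin in the middle of its underside. Bystander.
- wash_bottle: White wash bottle with red cap, 66 mm across, 170 mm high; origin in the middle of its underside. Bystander.
- jar: Amber jar with black lid, 80 mm across, 100 mm high; origin in the middle of its underside. Bystander.
Not all that is in view belongs to the job. Leave any pink, red or yellow look-alike of the part that bears key_handle alone.

How it is judged:
By the outcome, as a careful person would: the job done as asked, in the order asked, and still so for the second after the job is handed in, with the robot touching nothing.
It also fails if it takes over 72 s, if anything falls off the work surface, if the arm or the gripper's body presses on something with over 40 N, if the wrist force passes 120 N, or if a joint passes its speed limit or range.

## Working session

There is one attempt and no reset: what is moved stays moved. The work goes in short steps, Python scripts to look and compute and a tool call to move; the robot and the scene stay as the last step left them, time stands still between calls to the robot, and variables do not carry over. Pictures are saved under pics/ and viewed, and the job is handed in when it is done.

Besides the shell and the picture viewer there is one more tool, called after "Call:" as name(argument=value, ...) on one line, values as JSON. move_arm: Moves the arm, as the interface text tells. Its arguments: {"type":"object","properties":{"rows":{"type":"array"},"force":{"type":"number"}},"required":["rows"]}

```bash
mkdir -p pics; python3 - <<'E'
from station import *
import cv2
for n in("side","top"):
    cv2.imwrite(f"pics/{n}0.png",grab_frame(n)); c=camera_info(n); print(n,c)
s=get_state();print(s)
E
```

```text
side {'camera_matrix': array([[404.85158791,   0.        , 320.20406322],
       [  0.        , 404.85158791, 193.56633248],
       [  0.        ,   0.        ,   1.        ]]), 'dist': array([-0.0790953,  0.       ,  0.       ,  0.       ,  0.       ]), 'world_from_camera': array([[-8.35072511e-01, -3.97774819e-01,  3.80038281e-01,
         9.44562927e-02],
       [-5.50139688e-01,  6.04390140e-01, -5.76245506e-01,
         6.63692562e-01],
       [-4.75437685e-04, -6.90280922e-01, -7.23541306e-01,
         9.19821189e-01],
       [ 0.00000000e+00,  0.00000000e+00,  0.00000000e+00,
         1.00000000e+00]])}
top {'camera_matrix': array([[450.22270688,   0.        , 320.29114929],
       [  0.        , 450.22270688, 197.93408143],
       [  0.        ,   0.        ,   1.        ]]), 'dist': array([-0.0358939,  0.       ,  0.       ,  0.       ,  0.       ]), 'world_from_camera': array([[-1.26492121e-03, -9.98832697e-01,  4.82870998e-02,
         4.27979014e-01],
       [-9.99999141e-01,  1.28006552e-03,  2.82708625e-04,
         5.82566947e-03],
       [-3.44189270e-04, -4.82867007e-02, -9.98833458e-01,
         1.69223571e+00],
       [ 0.00000000e+00,  0.00000000e+00,  0.00000000e+00,
         1.00000000e+00]])}
{'t': 0.1, 'q': array([-1.04691451e+00,  3.59340393e-01,  1.11190678e-02, -2.98751676e-04,
       -1.22416162e+00, -2.88093040e-01]), 'qd': array([ 2.27115938e-04, -8.24312400e-04,  2.27870841e-03,  1.47206169e-03,
       -7.42195359e-04, -2.61174459e-05]), 'joint_efforts': array([-1.55753703e-03, -5.84164560e+01,  2.93747234e+01,  7.01548398e+00,
        1.01485665e-02, -5.25106759e-05]), 'eef_pos': array([ 0.15753018, -0.6558716 ,  0.22548825]), 'ee_rot': array([ 3.13999162e+00, -1.81554224e-04, -2.90590546e+00]), 'force': array([-0.74242836,  1.01582771, -0.16918523]), 'moment': array([ 0.01303293, -0.02852247, -0.03138097]), 'width': 0.08772637184450605}
```

View pics/side0.png

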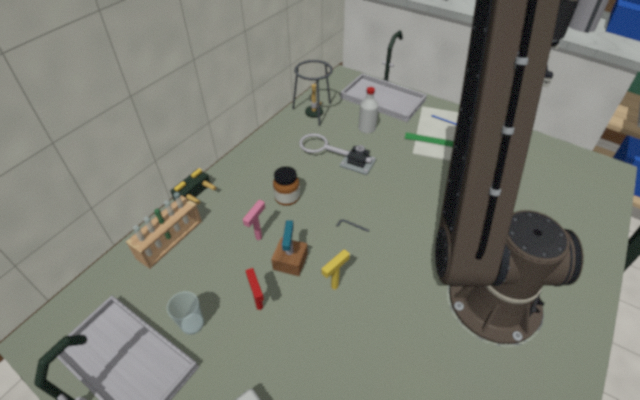

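View pics/top0.png

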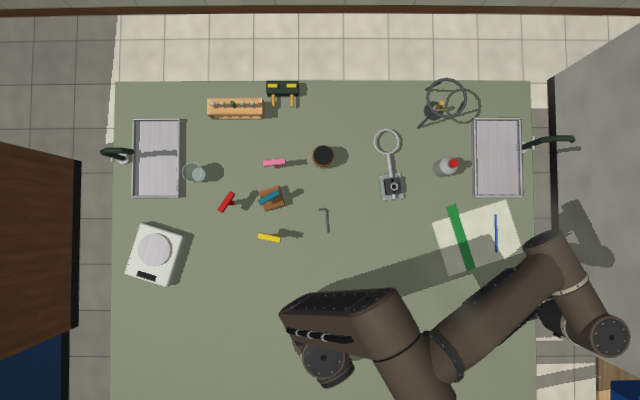

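The side view shows the blue key in its block at about (289,250) and the clamp at (358,157). In the top view they are at (271,198) and (392,186). I'll zoom in on both.

```bash
python3 - <<'E'
import cv2,numpy as np
s=cv2.imread("pics/side0.png");t=cv2.imread("pics/top0.png")
def z(im,x,y,w,h,k): return cv2.resize(im[y:y+h,x:x+w],None,fx=k,fy=k,interpolation=cv2.INTER_CUBIC)
a=np.hstack([z(t,250,174,40,40,10),z(t,372,164,40,40,10)])
cv2.imwrite("pics/z1.png",a)
a=np.hstack([z(s,265,215,50,60,8),z(s,335,135,50,60,8)])
cv2.imwrite("pics/z2.png",a)
E
```

```text
(no output)
```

View pics/z1.png

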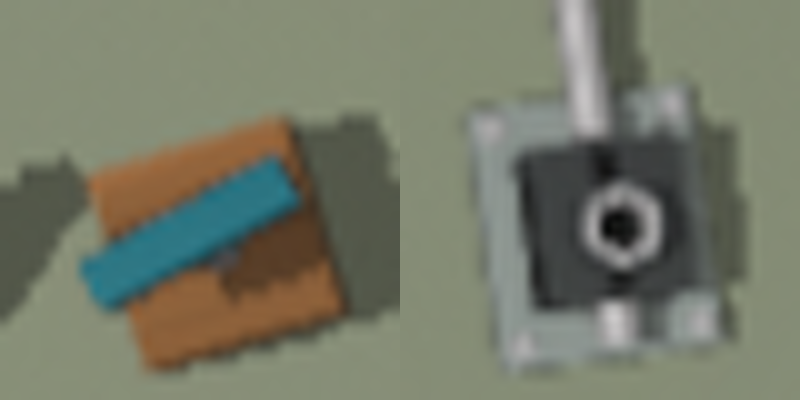

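View pics/z2.png

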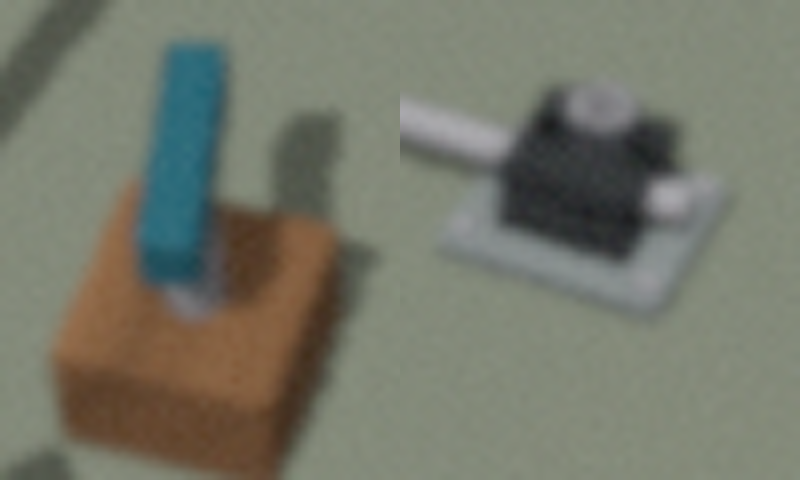

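```bash
cat > h.py <<'E'
import cv2,numpy as np
from station import *
def ray(n,p):
    c=camera_info(n);u=cv2.undistortPoints(np.array(p,float).reshape(-1,1,2),c["camera_matrix"],c["dist"]).reshape(-1,2)
    T=c["world_from_camera"];d=np.c_[u,np.ones(len(u))]@T[:3,:3].T
    return T[:3,3],d
def onz(n,p,z):
    o,d=ray(n,p);return o+d*((z-o[2])/d[:,2])[:,None]
def tri(ps,pt):
    o1,d1=ray("side",ps);o2,d2=ray("top",pt)
    out=[]
    for a,b in zip(d1,d2):
        k=np.linalg.lstsq(np.c_[a,-b],o2-o1,rcond=None)[0];P,Q=o1+k[0]*a,o2+k[1]*b
        out.append(np.r_[(P+Q)/2,np.linalg.norm(P-Q)])
    return np.array(out)
def blob(im,x,y,w,h,f,k=8):
    c=cv2.resize(im[y:y+h,x:x+w],None,fx=k,fy=k,interpolation=cv2.INTER_CUBIC)
    m=f(c.astype(float)).astype(np.uint8)
    cs=cv2.findContours(m,cv2.RETR_EXTERNAL,cv2.CHAIN_APPROX_NONE)[0]
    c=max(cs,key=cv2.contourArea).reshape(-1,2)
    # upscaled px -> image px
    return (c+0.5)/k-0.5+[x,y], m*255
E
python3 - <<'E'
from h import *
s=cv2.imread("pics/side0.png");t=cv2.imread("pics/top0.png")
blue=lambda c:(c[...,0]-c[...,2]>45)
for n,im,b in(("top",t,(250,174,40,40)),("side",s,(265,205,50,60))):
    c,m=blob(im,*b,blue);M=cv2.moments(c.astype(np.float32));ce=(M['m10']/M['m00'],M['m01']/M['m00'])
    r=cv2.minAreaRect(c.astype(np.float32));print(n,ce,r)
    if n=="top":
        bx=cv2.boxPoints(r);w=onz(n,bx,.131);print(w)
        e=[w[1]-w[0],w[2]-w[1]];print([ (np.linalg.norm(v),np.degrees(np.arctan2(v[1],v[0]))) for v in e]); ct=ce
        print(onz(n,[ce],.125))
    else: print("tri",tri([ce],[ct]))
# screw head: bright ring
c,m=blob(t,385,178,18,18,lambda c:c.mean(2)>105,16)
r=cv2.minEnclosingCircle(c.astype(np.float32));print("ring",r);print(onz("top",[r[0]],.07))
el=cv2.fitEllipse(c.astype(np.float32));print(el,onz("top",[el[0]],.07))
# ring, rod
c,m2=blob(t,370,125,36,35,lambda c:c.mean(2)>150,8);el2=cv2.fitEllipse(cv2.convexHull(c.astype(np.float32)));print("bigring",el2)
z=cv2.resize(t[160:216,372:412],None,fx=10,fy=10,interpolation=cv2.INTER_CUBIC);zz=cv2.resize(t[120:200,370:420],None,fx=7,fy=7,interpolation=cv2.INTER_CUBIC)
z=cv2.resize(z,(400,560));cv2.imwrite("pics/z3.png",np.hstack([z,zz]))
E
```

```text
top (268.414727393617, 196.92417879805896) ((268.358154296875, 196.99246215820312), (5.441845893859863, 22.559354782104492), 61.01118087768555)
[[0.49627638 0.22552219 0.131     ]
 [0.53423448 0.15705078 0.131     ]
 [0.51764774 0.14782362 0.131     ]
 [0.47972427 0.21626382 0.131     ]]
[(np.float64(0.07828889738030415), np.float64(-60.9975804385093)), (np.float64(0.01898052341639658), np.float64(-150.91292704272163))]
[[0.50750242 0.18717172 0.125     ]]
side (287.22432952570153, 234.7780312750048) ((287.128662109375, 234.8089141845703), (7.278260707855225, 29.1973934173584), 7.83926248550415)
tri [[0.50766225 0.18804036 0.11570158 0.00074496]]
ring ((393.8560485839844, 186.0625), 4.174338340759277)
[[ 0.54903284 -0.25973293  0.07      ]]
((393.790283203125, 186.0595245361328), (7.871950149536133, 8.021937370300293), 153.79176330566406) [[ 0.54904386 -0.25949482  0.07      ]]
bigring ((386.0796203613281, 143.072265625), (25.091569900512695, 30.857749938964844), 167.31991577148438)
```

View pics/z3.png

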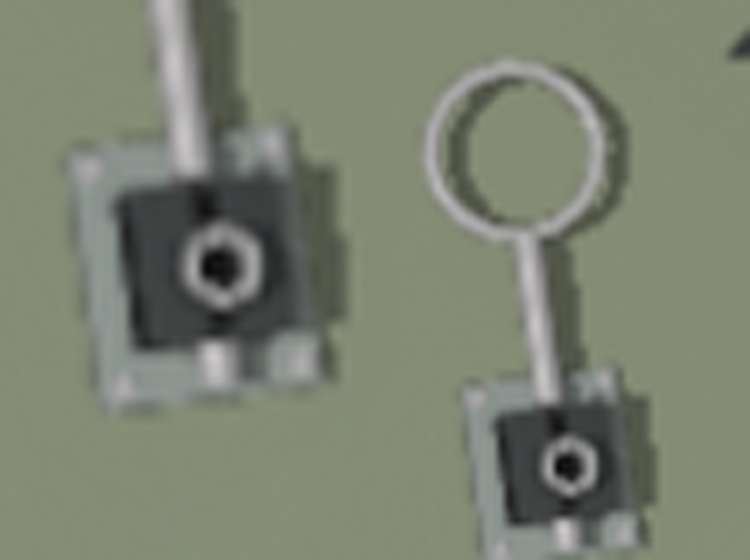

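```bash
python3 - <<'E'
from h import *
s=cv2.imread("pics/side0.png");t=cv2.imread("pics/top0.png")
# ring (top part) ellipse from bright
c,m=blob(t,368,122,40,34,lambda c:c.min(2)>125,8)
h=cv2.convexHull(c.astype(np.float32));el=cv2.fitEllipse(h);print("ring",el)
for z in(.03,.04):
    R=onz("top",[el[0]],z)[0];print(R)
# base corners by contour of grey/dark vs green: use saturation of green
# rod centre line points
for y in(158,161,164,167,170):
    row=t[y,380:400].astype(float).min(1);w=np.clip(row-120,0,None);x=380+(w*np.arange(20)).sum()/w.sum();print(y,round(x,2),onz("top",[[x,y]],.035)[0])
# head and hole in side
c,m=blob(s,350,140,20,16,lambda c:c.mean(2)>95,16)
el=cv2.fitEllipse(c.astype(np.float32));print("side head",el,onz("side",[el[0]],.07))
print(tri([el[0]],[[393.8,186.06]]))
# dark hole in top
c,m=blob(t,389,181,10,10,lambda c:c.mean(2)<95,16)
M=cv2.moments(c.astype(np.float32));p=(M['m10']/M['m00'],M['m01']/M['m00']);print("hole",p,M['m00'],onz("top",[p],.07))
print(t[180:193,387:401].mean(2).astype(int))
print(s[140:158,350:372].mean(2).astype(int))
E
```

```text
ring ((385.57696533203125, 141.37879943847656), (26.41553497314453, 27.315584182739258), 169.47430419921875)
[ 0.71886649 -0.23707524  0.03      ]
[ 0.71711651 -0.23561395  0.04      ]
158 387.88 [ 0.65590192 -0.24430902  0.035     ]
161 388.18 [ 0.64472369 -0.24532721  0.035     ]
164 388.73 [ 0.63355343 -0.24724996  0.035     ]
167 389.06 [ 0.62239177 -0.24838208  0.035     ]
170 389.55 [ 0.61123791 -0.25009388  0.035     ]
side head ((359.7434387207031, 144.74314880371094), (12.365158081054688, 23.556354522705078), 90.05606842041016) [[ 0.5542731  -0.26965226  0.07      ]]
[[ 5.48300049e-01 -2.57709950e-01  8.09068017e-02  1.60785797e-04]]
hole (393.1801176912598, 184.78829407823628) 43.970703125 [[ 0.553654   -0.25732816  0.07      ]]
[[ 63  64  63  59  39  23  40  62  63  62  62  62  64  77]
 [ 64  64  64  60  45  24  39  62  63  62  63  62  63  75]
 [ 64  63  63  64  56  64 102 109  85  65  53  54  58  76]
 [ 64  65  63  71  99 118 146 130 134 116  72  44  52  74]
 [ 65  63  58  89 132 113 114  92 124 145 130  54  48  67]
 [ 65  63  60 107 148  61  23  33  71 133 155  64  44  5
[... 1391 characters left out ...]
1 121 114 103  79  67  70  75
   85  99 114 126]
 [ 88  64  45  34  40  48  63  77  83  94  99  94  86  72  56  48  55  61
   68  86 109 123]
 [ 71  58  50  47  45  51  54  61  66  66  71  69  63  48  47  47  51  52
   62  86 109 125]
 [ 66  51  58  51  54  47  61  61  62  57  61  60  57  46  36  37  45  51
   63  85 113 128]
 [ 62  57  51  56  54  60  55  58  63  56  57  54  54  47  42  34  41  44
   62  90 110 124]
 [ 52  52  60  56  57  56  57  58  57  58  59  55  52  48  44  45  37  47
   56  84 107 121]
 [ 52  47  50  52  58  53  57  58  54  60  56  60  54  56  50  54  58  65
   74  89 109 125]
 [ 46  49  46  50  50  53  54  55  54  62  56  53  56  58  55  66  89 105
  118 127 131 136]]
```

Call:
move_arm(rows=[{"delta_rot": [0,0,7],"delta_pos": [3,3.4,0.2],"hand": 8.76},{"delta_rot": [0,0,7],"delta_pos": [3,3.4,0.2],"hand": 8.76},{"delta_rot": [0,0,7],"delta_pos": [3,3.4,0.2],"hand": 8.76},{"delta_rot": [0,0,7],"delta_pos": [3,3.4,0.2],"hand": 8.76},{"delta_rot": [0,0,7],"delta_pos": [3,3.4,0.2],"hand": 8.76},{"delta_rot": [0,0,7],"delta_pos": [3,3.4,0.2],"hand": 8.76},{"delta_rot": [0,0,7],"delta_pos": [3,3.4,0.2],"hand": 8.76},{"delta_rot": [0,0,7],"delta_pos": [3,3.4,0.2],"hand": 8.76},{"delta_rot": [0,0,7],"delta_pos": [3,3.4,0.2],"hand": 8.76},{"delta_rot": [0,0,7],"delta_pos": [3,3.4,0.2],"hand": 8.76}], force=40)

```text
t: 1.1
eef_pos: [0.4585, -0.3146, 0.2464]
ee_rot: [3.141, 0.0, -1.679]
force: [0.8, -0.8, 0.6]
width: 0.0878
```

Call:
move_arm(rows=[{"delta_rot": [0,0,3.5],"delta_pos": [0.4,4.9,0],"hand": 8.76},{"delta_rot": [0,0,3.5],"delta_pos": [0.4,4.9,0],"hand": 8.76},{"delta_rot": [0,0,3.5],"delta_pos": [0.4,4.9,0],"hand": 8.76},{"delta_rot": [0,0,3.5],"delta_pos": [0.4,4.9,0],"hand": 8.76},{"delta_rot": [0,0,3.5],"delta_pos": [0.4,4.9,0],"hand": 8.76},{"delta_rot": [0,0,3.5],"delta_pos": [0.4,4.9,0],"hand": 8.76},{"delta_rot": [0,0,3.5],"delta_pos": [0.4,4.9,0],"hand": 8.76},{"delta_rot": [0,0,3.5],"delta_pos": [0.4,4.9,0],"hand": 8.76},{"delta_rot": [0,0,3.5],"delta_pos": [0.4,4.9,0],"hand": 8.76},{"delta_rot": [0,0,3.5],"delta_pos": [0.4,4.9,0],"hand": 8.76}])

```text
t: 2.1
eef_pos: [0.4972, 0.1757, 0.2464]
ee_rot: [-3.142, 0.0, -1.07]
force: [0.9, -0.2, 1.0]
width: 0.0875
```

```bash
python3 - <<'E'
from h import *
s=get_state();print(s['q'],s['eef_pos'],s['ee_rot'],s['force'])
cv2.imwrite("pics/s1.png",grab_frame("side"));
E
```

```text
[ 7.11968705e-01  1.01462341e-01 -2.80223587e-01 -9.00430092e-05
 -1.18904601e+00 -2.11474665e-01] [0.49715696 0.1757244  0.24636469] [-3.14154724e+00  9.52172477e-05 -1.07033583e+00] [ 0.93311856 -0.24936185  1.019229  ]
```

View pics/s1.png

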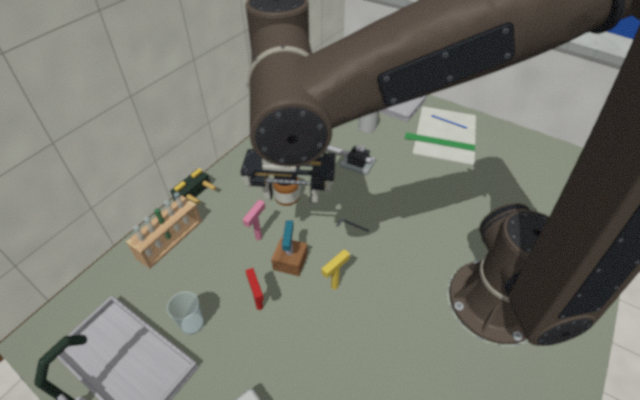

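Call:
move_arm(rows=[{"delta_rot": [0,0,0.3],"delta_pos": [1.0,1.1,-1.5],"hand": 8.76},{"delta_rot": [0,0,0],"delta_pos": [0,0,-2],"hand": 8.76},{"delta_rot": [0,0,0],"delta_pos": [0,0,-2],"hand": 8.76},{"delta_rot": [0,0,0],"delta_pos": [0,0,-2],"hand": 8.76},{"delta_rot": [0,0,0],"delta_pos": [0,0,-2],"hand": 8.76},{"delta_rot": [0,0,0],"delta_pos": [0,0,-2],"hand": 8.76},{"delta_rot": [0,0,0],"delta_pos": [0,0,-1],"hand": 8.76},{"delta_rot": [0,0,0],"delta_pos": [0,0,0],"hand": 8.76},{"delta_rot": [0,0,0],"delta_pos": [0,0,0],"hand": 8.76},{"delta_rot": [0,0,0],"delta_pos": [0,0,0],"hand": 8.76}])

```text
t: 3.15
eef_pos: [0.5083, 0.1851, 0.1224]
ee_rot: [-3.14, 0.0, -1.068]
force: [-0.7, -0.0, -0.2]
width: 0.0876
```

```bash
python3 - <<'E'
from h import *
a=grab_frame("side");b=grab_frame("top")
cv2.imwrite("pics/g1.png",np.hstack([cv2.resize(a[170:290,240:340],None,fx=4,fy=4,interpolation=cv2.INTER_CUBIC),cv2.resize(b[140:260,220:320],None,fx=4,fy=4,interpolation=cv2.INTER_CUBIC)]))
E
```

```text
(no output)
```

View pics/g1.png

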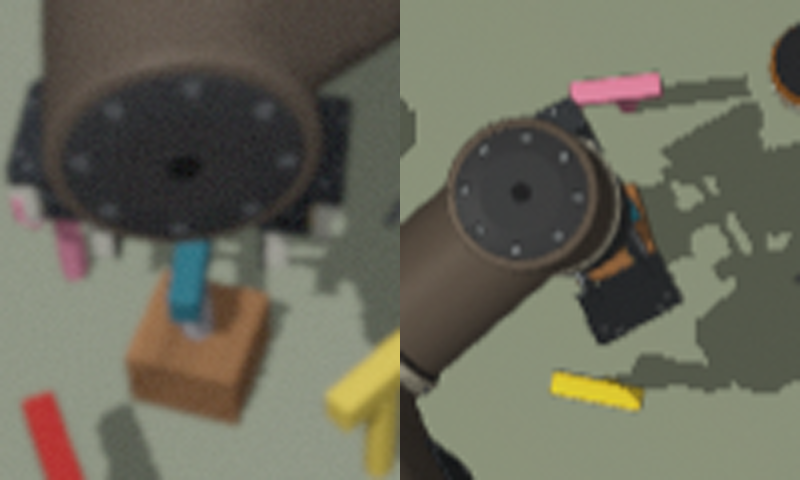

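Call:
move_arm(rows=[{"delta_rot": [0,0,0],"delta_pos": [-0.1,0.2,0],"hand": 8.76},{"delta_rot": [0,0,0],"delta_pos": [0,0,0],"hand": 4},{"delta_rot": [0,0,0],"delta_pos": [0,0,0],"hand": 1},{"delta_rot": [0,0,0],"delta_pos": [0,0,0],"hand": 1},{"delta_rot": [0,0,0],"delta_pos": [0,0,0],"hand": 1},{"delta_rot": [0,0,0],"delta_pos": [0,0,0],"hand": 1},{"delta_rot": [0,0,0],"delta_pos": [0,0,0],"hand": 1},{"delta_rot": [0,0,0],"delta_pos": [0,0,0],"hand": 1},{"delta_rot": [0,0,0],"delta_pos": [0,0,0],"hand": 1},{"delta_rot": [0,0,0],"delta_pos": [0,0,0],"hand": 1}], force=40)

```text
t: 4.25
eef_pos: [0.5067, 0.1867, 0.1214]
ee_rot: [3.142, -0.0, -1.068]
force: [-0.7, 0.4, 0.2]
width: 0.0213
```

Call:
move_arm(rows=[{"delta_rot": [0,0,0],"delta_pos": [0,0,0],"hand": 1},{"delta_rot": [0,0,0],"delta_pos": [0,0,0],"hand": 1},{"delta_rot": [0,0,0],"delta_pos": [0,0,1],"hand": 1},{"delta_rot": [0,0,0],"delta_pos": [0,0,1],"hand": 1},{"delta_rot": [0,0,0],"delta_pos": [0,0,1],"hand": 1},{"delta_rot": [0,0,0],"delta_pos": [0,0,1],"hand": 1},{"delta_rot": [0,0,0],"delta_pos": [0,0,1],"hand": 1},{"delta_rot": [0,0,0],"delta_pos": [0,0,1.5],"hand": 1},{"delta_rot": [0,0,0],"delta_pos": [0,0,1.5],"hand": 1},{"delta_rot": [0,0,0],"delta_pos": [0,0,1.5],"hand": 1}])

```text
t: 5.25
eef_pos: [0.5066, 0.1866, 0.2176]
ee_rot: [-3.141, 0.0, -1.068]
force: [0.5, 0.7, -2.9]
width: 0.0195
```

```bash
python3 - <<'E'
from h import *
s=get_state();print(s['force'],s['moment'],s['width'],s['q'])
a=grab_frame("side");cv2.imwrite("pics/l1r.png",a)
cv2.imwrite("pics/l1.png",cv2.resize(a[120:270,230:380],None,fx=4,fy=4,interpolation=cv2.INTER_CUBIC))
E
```

```text
[ 0.51230988  0.67202711 -2.85291786] [ 0.03429295  0.05747114 -0.00690095] 0.019513590487747715 [ 7.16186309e-01  1.42679702e-01 -2.99624875e-01 -3.08566549e-05
 -1.12824222e+00 -2.13306707e-01]
```

View pics/l1.png

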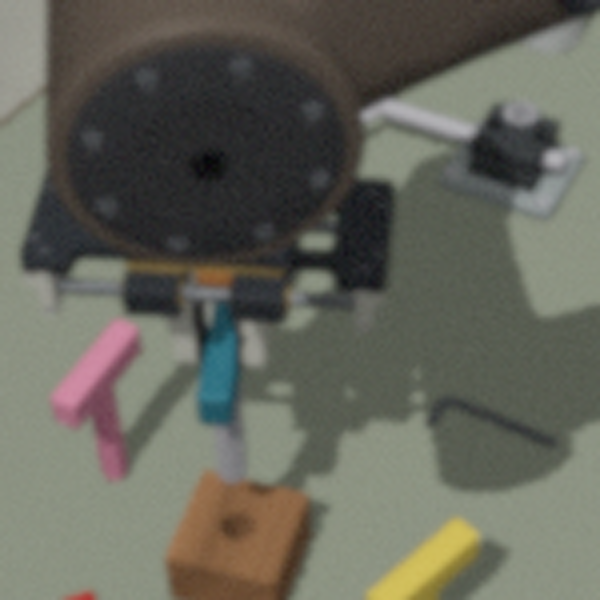

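Call:
move_arm(rows=[{"delta_rot": [0,0,0],"delta_pos": [0.4,-2.4,0],"hand": 1},{"delta_rot": [0,0,0],"delta_pos": [0.4,-4.8,0],"hand": 1},{"delta_rot": [0,0,0],"delta_pos": [0.4,-4.8,0],"hand": 1},{"delta_rot": [0,0,0],"delta_pos": [0.4,-4.8,0],"hand": 1},{"delta_rot": [0,0,0],"delta_pos": [0.4,-4.8,0],"hand": 1},{"delta_rot": [0,0,0],"delta_pos": [0.4,-4.8,0],"hand": 1},{"delta_rot": [0,0,0],"delta_pos": [0.4,-4.8,0],"hand": 1},{"delta_rot": [0,0,0],"delta_pos": [0.4,-4.8,0],"hand": 1},{"delta_rot": [0,0,0],"delta_pos": [0.4,-4.8,0],"hand": 1},{"delta_rot": [0,0,0],"delta_pos": [0.2,-3.8,0],"hand": 1}])

```text
t: 6.3
eef_pos: [0.5444, -0.2618, 0.2163]
ee_rot: [3.141, -0.0, -1.069]
force: [1.2, 0.7, -2.7]
width: 0.0193
```

Call:
move_arm(rows=[{"delta_rot": [0,0,0],"delta_pos": [0,0,-0.5],"hand": 1},{"delta_rot": [0,0,0],"delta_pos": [0,0,-0.5],"hand": 1},{"delta_rot": [0,0,0],"delta_pos": [0,0,-0.5],"hand": 1},{"delta_rot": [0,0,0],"delta_pos": [0,0,-0.5],"hand": 1},{"delta_rot": [0,0,0],"delta_pos": [0,0,0],"hand": 1},{"delta_rot": [0,0,0],"delta_pos": [0,0,0],"hand": 1},{"delta_rot": [0,0,0],"delta_pos": [0,0,0],"hand": 1},{"delta_rot": [0,0,0],"delta_pos": [0,0,0],"hand": 1},{"delta_rot": [0,0,0],"delta_pos": [0,0,0],"hand": 1},{"delta_rot": [0,0,0],"delta_pos": [0,0,0],"hand": 1}])

```text
t: 7.3
eef_pos: [0.5447, -0.2593, 0.1965]
ee_rot: [-3.141, -0.0, -1.068]
force: [0.8, -0.7, -2.1]
width: 0.0191
```

```bash
python3 - <<'E'
from h import *
s=get_state();print(s['eef_pos'],s['ee_rot'],s['force'],s['moment'],s['width'],s['q'])
a=grab_frame("side");cv2.imwrite("pics/c1r.png",a);b=grab_frame("top");cv2.imwrite("pics/c1t.png",b)
cv2.imwrite("pics/c1.png",np.hstack([cv2.resize(a[100:180,320:400],None,fx=5,fy=5,interpolation=cv2.INTER_CUBIC),cv2.resize(b[146:226,352:432],None,fx=5,fy=5,interpolation=cv2.INTER_CUBIC)]))
E
```

```text
[ 0.54472149 -0.25928661  0.19651098] [-3.14136809e+00 -1.50865446e-04 -1.06796126e+00] [ 0.83161978 -0.74830902 -2.06762751] [ 0.00303784  0.11270778 -0.00080234] 0.019077106224675185 [-1.20726418e-01  2.62463147e-01 -1.95682986e-01 -9.65597793e-06
 -1.11237979e+00  6.23565777e-01]
```

View pics/c1.png

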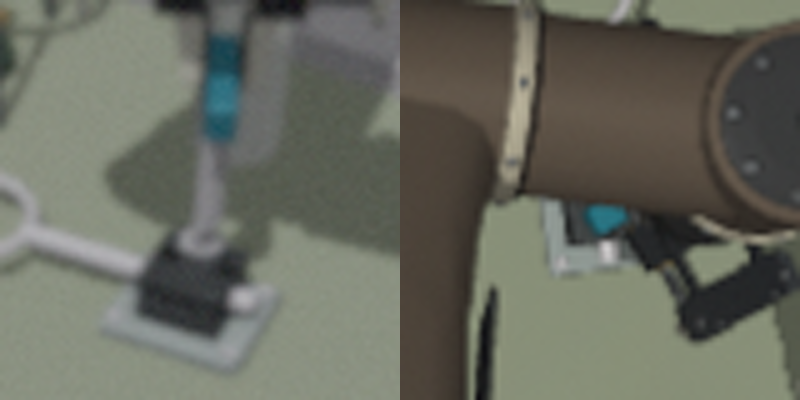

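```bash
cat >> h.py <<'E'
def proj(n,P):
    c=camera_info(n);T=np.linalg.inv(c["world_from_camera"])
    return cv2.projectPoints(np.array(P,float).reshape(-1,1,3),cv2.Rodrigues(T[:3,:3])[0],T[:3,3],c["camera_matrix"],c["dist"])[0].reshape(-1,2)
E
python3 - <<'E'
from h import *
p=proj("side",[[.5447,-.2593,.0855],[.5447,-.2593,.18],[.5447,-.2593,.1],[.549,-.2592,.07]]);print(p)
a=cv2.imread("pics/c1r.png");print(a[138:156,352:370].mean(2).astype(int))
# shaft center by row
for y in range(128,148):
    r=a[y,355:370].astype(int);print(y,r.mean(1).astype(int))
E
```

```text
[[361.07806417 143.77393312]
 [363.25424384 119.85323739]
 [361.39895195 140.2609738 ]
 [359.57594636 147.01792226]]
[[ 86  87  85  85  86  88  95 114 127 130 126 120 111  94  85  88  85  86]
 [ 86  86  86  85  87  87  95 116 128 129 126 120 110  96  88  85  86  82]
 [ 85  84  84  86  86  89  98 117 128 131 128 118 106  97  87  87  85  85]
 [ 87  88  86  86  89  85 101 116 128 130 125 119 107  93  87  86  83  82]
 [ 86  87  87  87  90  88 103 119 129 131 126 117 107  95  90  87  88  89]
 [ 92  86  87  87  90  92 107 120 129 127 121 120 115 107 101  95  89  89]
 [100  95  87  86  84  96 109 125 130 126 124 124 122 124 119 107  97  86]
 [117 104  93  88  94 111 121 128 128 121 120 120 129 131 126 114  98  88]
 [118  99  84  95 117 131 133 126 117 109 107 114 121 126 118 105  91  91]
 [108  82  76  96 127 142 133 122 108 101 108 111 114 111 101  90  88  87]
 [ 88  69  70  97 130 143 135 123 116 115 119 123 112 100  91  86  82  82]
 [ 68  50  59  88 117 135 137 128 127 129 132 127 106  86  78  78  79  78]
 [ 51  35  45  64  90 108 117 124 127 126 123 107  86  65  63  65  69  75]
 [ 51  4
[... 987 characters left out ...]
125 131 127 120 110  94  90  89  86  88]
138 [ 85  86  88  95 114 127 130 126 120 111  94  85  88  85  86]
139 [ 85  87  87  95 116 128 129 126 120 110  96  88  85  86  82]
140 [ 86  86  89  98 117 128 131 128 118 106  97  87  87  85  85]
141 [ 86  89  85 101 116 128 130 125 119 107  93  87  86  83  82]
142 [ 87  90  88 103 119 129 131 126 117 107  95  90  87  88  89]
143 [ 87  90  92 107 120 129 127 121 120 115 107 101  95  89  89]
144 [ 86  84  96 109 125 130 126 124 124 122 124 119 107  97  86]
145 [ 88  94 111 121 128 128 121 120 120 129 131 126 114  98  88]
146 [ 95 117 131 133 126 117 109 107 114 121 126 118 105  91  91]
147 [ 96 127 142 133 122 108 101 108 111 114 111 101  90  88  87]
```

Call:
move_arm(rows=[{"delta_rot": [0,0,0],"delta_pos": [0,0,-0.4],"hand": 1},{"delta_rot": [0,0,0],"delta_pos": [0,0,-0.4],"hand": 1},{"delta_rot": [0,0,0],"delta_pos": [0,0,-0.3],"hand": 1},{"delta_rot": [0,0,0],"delta_pos": [0,0,-0.1],"hand": 1},{"delta_rot": [0,0,0],"delta_pos": [0,0,-0.1],"hand": 1},{"delta_rot": [0,0,0],"delta_pos": [0,0,0],"hand": 1},{"delta_rot": [0,0,0],"delta_pos": [0,0,0],"hand": 1},{"delta_rot": [0,0,0],"delta_pos": [0,0,0],"hand": 1},{"delta_rot": [0,0,0],"delta_pos": [0,0,0],"hand": 1},{"delta_rot": [0,0,0],"delta_pos": [0,0,0],"hand": 1}])

```text
t: 8.4
eef_pos: [0.5447, -0.2593, 0.1835]
ee_rot: [-3.141, -0.0, -1.068]
force: [-0.8, 1.3, -2.4]
width: 0.0194
```

Contact is expected at a TCP height of about 0.181. I'll step down gently.

Call:
move_arm(rows=[{"delta_rot": [0,0,0],"delta_pos": [0,0,-0.05],"hand": 1},{"delta_rot": [0,0,0],"delta_pos": [0,0,-0.05],"hand": 1},{"delta_rot": [0,0,0],"delta_pos": [0,0,-0.05],"hand": 1},{"delta_rot": [0,0,0],"delta_pos": [0,0,-0.05],"hand": 1},{"delta_rot": [0,0,0],"delta_pos": [0,0,-0.05],"hand": 1},{"delta_rot": [0,0,0],"delta_pos": [0,0,0],"hand": 1},{"delta_rot": [0,0,0],"delta_pos": [0,0,0],"hand": 1},{"delta_rot": [0,0,0],"delta_pos": [0,0,0],"hand": 1},{"delta_rot": [0,0,0],"delta_pos": [0,0,0],"hand": 1},{"delta_rot": [0,0,0],"delta_pos": [0,0,0],"hand": 1}])

```text
t: 9.4
eef_pos: [0.5447, -0.2593, 0.1809]
ee_rot: [-3.141, -0.0, -1.068]
force: [0.4, -0.4, -1.8]
width: 0.0197
```

Call:
move_arm(rows=[{"delta_rot": [0,0,0],"delta_pos": [0,0,-0.05],"hand": 1},{"delta_rot": [0,0,0],"delta_pos": [0,0,0],"hand": 1},{"delta_rot": [0,0,0],"delta_pos": [0,0,-0.05],"hand": 1},{"delta_rot": [0,0,0],"delta_pos": [0,0,0],"hand": 1},{"delta_rot": [0,0,0],"delta_pos": [0,0,0],"hand": 1},{"delta_rot": [0,0,0],"delta_pos": [0,0,0],"hand": 1},{"delta_rot": [0,0,0],"delta_pos": [0,0,0],"hand": 1},{"delta_rot": [0,0,0],"delta_pos": [0,0,0],"hand": 1},{"delta_rot": [0,0,0],"delta_pos": [0,0,0],"hand": 1},{"delta_rot": [0,0,0],"delta_pos": [0,0,0],"hand": 1}])

```text
t: 10.4
eef_pos: [0.5448, -0.2593, 0.18]
ee_rot: [-3.141, -0.0, -1.068]
force: [0.8, 0.2, 0.6]
width: 0.0196
```

```bash
python3 - <<'E'
from h import *
s=get_state();print(s['eef_pos'],s['force'],s['moment'],s['t'])
grab_frame("side");s=get_state();print(s['force'],s['moment'],s['t'])
E
```

```text
[ 0.54480556 -0.25934523  0.17998183] [0.77239934 0.15843019 0.64471704] [ 0.10326928 -0.42280381  0.04384744] 10.4
[1.87780496 1.29025377 1.07697731] [ 0.11789935 -0.44388207  0.01084888] 10.45
```

Call:
move_arm(rows=[{"delta_rot": [0,0,0],"delta_pos": [0,0,-0.05],"hand": 1},{"delta_rot": [0,0,0],"delta_pos": [0,0,0],"hand": 1},{"delta_rot": [0,0,0],"delta_pos": [0.05,0.006,0],"hand": 1},{"delta_rot": [0,0,0],"delta_pos": [0.05,0.006,0],"hand": 1},{"delta_rot": [0,0,0],"delta_pos": [0.05,0.006,0],"hand": 1},{"delta_rot": [0,0,0],"delta_pos": [0.05,0.006,0],"hand": 1},{"delta_rot": [0,0,0],"delta_pos": [0,0,0],"hand": 1},{"delta_rot": [0,0,0],"delta_pos": [0,0,0],"hand": 1},{"delta_rot": [0,0,0],"delta_pos": [0,0,0],"hand": 1},{"delta_rot": [0,0,0],"delta_pos": [0,0,0],"hand": 1}])

```text
t: 11.45
eef_pos: [0.5465, -0.2591, 0.1792]
ee_rot: [3.141, 0.0, -1.068]
force: [0.8, -0.7, 0.5]
width: 0.0196
```

```bash
cat > st.py <<'E'
from station import *
import numpy as np
np.set_printoptions(precision=4,suppress=True)
s=get_state();print(s['eef_pos'],s['ee_rot'],s['force'],s['moment'],s['t'],s['width'])
E
python3 st.py
```

```text
[ 0.5465 -0.2591  0.1792] [ 3.1412  0.0002 -1.068 ] [ 0.7687 -0.7216  0.5177] [-0.2359  0.1176 -0.0039] 11.45 0.01963664332033142
```

Call:
move_arm(rows=[{"delta_rot": [0,0,0],"delta_pos": [0,0,-0.05],"hand": 1},{"delta_rot": [0,0,0],"delta_pos": [0,0,0],"hand": 1},{"delta_rot": [0,0,0],"delta_pos": [0.05,0.006,0],"hand": 1},{"delta_rot": [0,0,0],"delta_pos": [0.05,0.006,0],"hand": 1},{"delta_rot": [0,0,0],"delta_pos": [0.05,0.006,0],"hand": 1},{"delta_rot": [0,0,0],"delta_pos": [0,0,0],"hand": 1},{"delta_rot": [0,0,0],"delta_pos": [0,0,-0.05],"hand": 1},{"delta_rot": [0,0,0],"delta_pos": [0,0,0],"hand": 1},{"delta_rot": [0,0,0],"delta_pos": [0,0,0],"hand": 1},{"delta_rot": [0,0,0],"delta_pos": [0,0,0],"hand": 1}])

```text
t: 12.45
eef_pos: [0.548, -0.2588, 0.178]
ee_rot: [3.141, 0.0, -1.068]
force: [-0.1, -0.7, -2.6]
width: 0.0196
```

```bash
python3 st.py
```

```text
[ 0.548  -0.2588  0.178 ] [ 3.1412  0.0005 -1.068 ] [-0.0633 -0.7004 -2.5583] [-0.1284  0.2074  0.0047] 12.45 0.019624485970873583
```

Call:
move_arm(rows=[{"delta_rot": [0,0,0],"delta_pos": [0,0,-0.05],"hand": 1},{"delta_rot": [0,0,0],"delta_pos": [0,0,0],"hand": 1},{"delta_rot": [0,0,0],"delta_pos": [0,0,0],"hand": 1},{"delta_rot": [0,0,0],"delta_pos": [0,0,0],"hand": 1},{"delta_rot": [0,0,0],"delta_pos": [0,0,0],"hand": 1},{"delta_rot": [0,0,0],"delta_pos": [0,0,0],"hand": 1},{"delta_rot": [0,0,0],"delta_pos": [0,0,0],"hand": 1},{"delta_rot": [0,0,0],"delta_pos": [0,0,0],"hand": 1},{"delta_rot": [0,0,0],"delta_pos": [0,0,0],"hand": 1},{"delta_rot": [0,0,0],"delta_pos": [0,0,0],"hand": 1}])

```text
t: 13.45
eef_pos: [0.5482, -0.2589, 0.1779]
ee_rot: [-3.142, 0.0, -1.068]
force: [-0.6, -0.8, -1.3]
width: 0.0197
```

```bash
python3 st.py
```

```text
[ 0.5482 -0.2589  0.1779] [-3.1416  0.     -1.068 ] [-0.6274 -0.7551 -1.3471] [-0.1188  0.3442 -0.0286] 13.45 0.01973535975416219
```

Call:
move_arm(rows=[{"delta_rot": [0,0,0],"delta_pos": [0,0,-0.05],"hand": 1},{"delta_rot": [0,0,0],"delta_pos": [0,0,0],"hand": 1},{"delta_rot": [0,0,0],"delta_pos": [0,0,0],"hand": 1},{"delta_rot": [0,0,0],"delta_pos": [0,0,-0.05],"hand": 1},{"delta_rot": [0,0,0],"delta_pos": [0,0,0],"hand": 1},{"delta_rot": [0,0,0],"delta_pos": [0,0,0],"hand": 1},{"delta_rot": [0,0,0],"delta_pos": [0,0,0],"hand": 1},{"delta_rot": [0,0,0],"delta_pos": [0,0,0],"hand": 1},{"delta_rot": [0,0,0],"delta_pos": [0,0,0],"hand": 1},{"delta_rot": [0,0,0],"delta_pos": [0,0,0],"hand": 1}])

```text
t: 14.45
eef_pos: [0.5482, -0.2589, 0.1768]
ee_rot: [3.142, 0.0, -1.068]
force: [-0.8, -0.8, -1.8]
width: 0.0193
```

```bash
python3 st.py
```

```text
[ 0.5482 -0.2589  0.1768] [ 3.1416  0.     -1.068 ] [-0.7572 -0.757  -1.8181] [-0.1572  0.3174 -0.0175] 14.45 0.01925229850182459
```

Call:
move_arm(rows=[{"delta_rot": [0,0,0],"delta_pos": [0,0,-0.05],"hand": 1},{"delta_rot": [0,0,0],"delta_pos": [0,0,0],"hand": 1},{"delta_rot": [0,0,0],"delta_pos": [0,0,-0.05],"hand": 1},{"delta_rot": [0,0,0],"delta_pos": [0,0,0],"hand": 1},{"delta_rot": [0,0,0],"delta_pos": [0,0,0],"hand": 1},{"delta_rot": [0,0,0],"delta_pos": [0,0,0],"hand": 1},{"delta_rot": [0,0,0],"delta_pos": [0,0,0],"hand": 1},{"delta_rot": [0,0,0],"delta_pos": [0,0,0],"hand": 1},{"delta_rot": [0,0,0],"delta_pos": [0,0,0],"hand": 1},{"delta_rot": [0,0,0],"delta_pos": [0,0,0],"hand": 1}])

```text
t: 15.45
eef_pos: [0.5482, -0.2589, 0.1758]
ee_rot: [-3.142, 0.0, -1.068]
force: [-1.1, -0.4, -2.4]
width: 0.0194
```

```bash
python3 st.py
```

```text
[ 0.5482 -0.2589  0.1758] [-3.1416  0.     -1.068 ] [-1.0771 -0.424  -2.3587] [-0.0905  0.3346 -0.0341] 15.45 0.019363436069228288
```

Call:
move_arm(rows=[{"delta_rot": [0,0,0],"delta_pos": [0,0,-0.05],"hand": 1},{"delta_rot": [0,0,0],"delta_pos": [0,0,0],"hand": 1},{"delta_rot": [0,0,0],"delta_pos": [0,0,-0.05],"hand": 1},{"delta_rot": [0,0,0],"delta_pos": [0,0,0],"hand": 1},{"delta_rot": [0,0,0],"delta_pos": [0,0,-0.05],"hand": 1},{"delta_rot": [0,0,0],"delta_pos": [0,0,0],"hand": 1},{"delta_rot": [0,0,0],"delta_pos": [0,0,-0.05],"hand": 1},{"delta_rot": [0,0,0],"delta_pos": [0,0,0],"hand": 1},{"delta_rot": [0,0,0],"delta_pos": [0,0,0],"hand": 1},{"delta_rot": [0,0,0],"delta_pos": [0,0,0],"hand": 1}])

```text
t: 16.45
eef_pos: [0.5481, -0.2589, 0.1738]
ee_rot: [3.142, 0.0, -1.068]
force: [-0.1, 0.3, -3.3]
width: 0.0196
```

```bash
python3 st.py; python3 - <<'E'
from h import *
a=grab_frame("side");cv2.imwrite("pics/d1r.png",a)
cv2.imwrite("pics/d1.png",cv2.resize(a[100:180,320:400],None,fx=6,fy=6,interpolation=cv2.INTER_CUBIC))
E
```

```text
[ 0.5481 -0.2589  0.1738] [ 3.1415  0.0001 -1.068 ] [-0.0693  0.2697 -3.3272] [-0.1351  0.3416 -0.0117] 16.45 0.01955556205933993
```

View pics/d1.png

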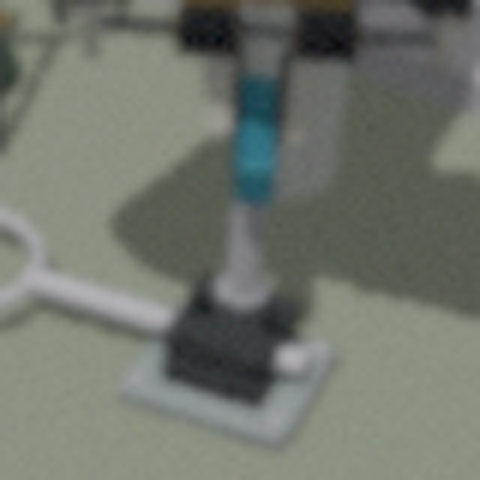

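Call:
move_arm(rows=[{"delta_rot": [0,0,0],"delta_pos": [0,0,-0.1],"hand": 1},{"delta_rot": [0,0,0],"delta_pos": [0,0,-0.05],"hand": 1},{"delta_rot": [0,0,0],"delta_pos": [0,0,-0.1],"hand": 1},{"delta_rot": [0,0,0],"delta_pos": [0,0,-0.05],"hand": 1},{"delta_rot": [0,0,0],"delta_pos": [0,0,-0.1],"hand": 1},{"delta_rot": [0,0,0],"delta_pos": [0,0,-0.05],"hand": 1},{"delta_rot": [0,0,0],"delta_pos": [0,0,-0.1],"hand": 1},{"delta_rot": [0,0,0],"delta_pos": [0,0,-0.05],"hand": 1},{"delta_rot": [0,0,0],"delta_pos": [0,0,0],"hand": 1},{"delta_rot": [0,0,0],"delta_pos": [0,0,0],"hand": 1}])

```text
t: 17.5
eef_pos: [0.5481, -0.2588, 0.1677]
ee_rot: [3.141, 0.0, -1.068]
force: [0.1, -0.2, -2.2]
width: 0.0195
```

```bash
python3 st.py
```

```text
[ 0.5481 -0.2588  0.1677] [ 3.1415  0.0002 -1.068 ] [ 0.0554 -0.1877 -2.2407] [-0.1759  0.333   0.0108] 17.5 0.019530660741942728
```

Call:
move_arm(rows=[{"delta_rot": [0,0,0],"delta_pos": [0,0,-0.05],"hand": 1},{"delta_rot": [0,0,0],"delta_pos": [0,0,0],"hand": 1},{"delta_rot": [0,0,0],"delta_pos": [0,0,-0.05],"hand": 1},{"delta_rot": [0,0,0],"delta_pos": [0,0,0],"hand": 1},{"delta_rot": [0,0,0],"delta_pos": [0,0,-0.05],"hand": 1},{"delta_rot": [0,0,0],"delta_pos": [0,0,0],"hand": 1},{"delta_rot": [0,0,0],"delta_pos": [0,0,-0.05],"hand": 1},{"delta_rot": [0,0,0],"delta_pos": [0,0,0],"hand": 1},{"delta_rot": [0,0,0],"delta_pos": [0,0,0],"hand": 1},{"delta_rot": [0,0,0],"delta_pos": [0,0,0],"hand": 1}])

```text
t: 18.5
eef_pos: [0.5482, -0.2588, 0.1658]
ee_rot: [3.142, 0.0, -1.068]
force: [-0.5, -1.3, -2.0]
width: 0.0194
```

```bash
python3 st.py
```

```text
[ 0.5482 -0.2588  0.1658] [ 3.1415  0.0001 -1.068 ] [-0.4673 -1.264  -1.9908] [-0.1555  0.3371  0.0251] 18.5 0.019389649324265863
```

Call:
move_arm(rows=[{"delta_rot": [0,0,0],"delta_pos": [0,0,-0.05],"hand": 1},{"delta_rot": [0,0,0],"delta_pos": [0,0,0],"hand": 1},{"delta_rot": [0,0,0],"delta_pos": [0,0,-0.05],"hand": 1},{"delta_rot": [0,0,0],"delta_pos": [0,0,0],"hand": 1},{"delta_rot": [0,0,0],"delta_pos": [0,0,-0.05],"hand": 1},{"delta_rot": [0,0,0],"delta_pos": [0,0,0],"hand": 1},{"delta_rot": [0,0,0],"delta_pos": [0,0,0],"hand": 1},{"delta_rot": [0,0,0],"delta_pos": [0,0,0],"hand": 1},{"delta_rot": [0,0,0],"delta_pos": [0,0,0],"hand": 1},{"delta_rot": [0,0,0],"delta_pos": [0,0,0],"hand": 1}])

```text
t: 19.5
eef_pos: [0.5486, -0.2591, 0.1652]
ee_rot: [-3.141, -0.001, -1.068]
force: [-1.4, -0.3, 5.4]
width: 0.0196
```

```bash
python3 st.py
```

```text
[ 0.5486 -0.2591  0.1652] [-3.1409 -0.0011 -1.0677] [-1.4176 -0.3287  5.442 ] [-0.1398  0.7784 -0.0286] 19.5 0.01964155608077833
```

Call:
move_arm(rows=[{"delta_rot": [0,0,0],"delta_pos": [0,0,0.05],"hand": 1},{"delta_rot": [0,0,-2],"delta_pos": [0,0,0],"hand": 1},{"delta_rot": [0,0,-2],"delta_pos": [0,0,0],"hand": 1},{"delta_rot": [0,0,-2],"delta_pos": [0,0,0],"hand": 1},{"delta_rot": [0,0,-2],"delta_pos": [0,0,0],"hand": 1},{"delta_rot": [0,0,-2],"delta_pos": [0,0,0],"hand": 1},{"delta_rot": [0,0,-2],"delta_pos": [0,0,0],"hand": 1},{"delta_rot": [0,0,-2],"delta_pos": [0,0,0],"hand": 1},{"delta_rot": [0,0,0],"delta_pos": [0,0,0],"hand": 1},{"delta_rot": [0,0,0],"delta_pos": [0,0,0],"hand": 1}])

```text
t: 20.5
eef_pos: [0.5482, -0.2591, 0.1652]
ee_rot: [-3.142, -0.0, -1.311]
force: [-2.4, -1.8, 5.3]
width: 0.0199
```

```bash
python3 st.py
```

```text
[ 0.5482 -0.2591  0.1652] [-3.1415 -0.0004 -1.3111] [-2.3844 -1.8212  5.3187] [-0.2944  1.1485  0.0893] 20.5 0.019869262569737284
```

Call:
move_arm(rows=[{"delta_rot": [0,0,-2],"delta_pos": [-0.05,-0.03,0.02],"hand": 1},{"delta_rot": [0,0,-2],"delta_pos": [0,0,0],"hand": 1},{"delta_rot": [0,0,-2],"delta_pos": [0,0,0],"hand": 1},{"delta_rot": [0,0,-2],"delta_pos": [0,0,0],"hand": 1},{"delta_rot": [0,0,-2],"delta_pos": [0,0,0],"hand": 1},{"delta_rot": [0,0,-2],"delta_pos": [0,0,0],"hand": 1},{"delta_rot": [0,0,-2],"delta_pos": [0,0,0],"hand": 1},{"delta_rot": [0,0,-2],"delta_pos": [0,0,0],"hand": 1},{"delta_rot": [0,0,0],"delta_pos": [0,0,0],"hand": 1},{"delta_rot": [0,0,0],"delta_pos": [0,0,0],"hand": 1}])

```text
t: 21.5
eef_pos: [0.5476, -0.2592, 0.1652]
ee_rot: [-3.142, -0.0, -1.59]
force: [-2.0, -0.3, 4.9]
width: 0.0196
```

```bash
python3 st.py
```

```text
[ 0.5476 -0.2592  0.1652] [-3.1416 -0.     -1.5899] [-2.0487 -0.3487  4.8626] [0.0381 1.0279 0.0845] 21.5 0.01956403628198301
```

Call:
move_arm(rows=[{"delta_rot": [0,0,-2],"delta_pos": [-0.05,0,0.02],"hand": 1},{"delta_rot": [0,0,-2],"delta_pos": [0,0,0],"hand": 1},{"delta_rot": [0,0,-2],"delta_pos": [0,0,0],"hand": 1},{"delta_rot": [0,0,-2],"delta_pos": [0,0,0],"hand": 1},{"delta_rot": [0,0,-2],"delta_pos": [0,0,0],"hand": 1},{"delta_rot": [0,0,-2],"delta_pos": [0,0,0],"hand": 1},{"delta_rot": [0,0,-2],"delta_pos": [0,0,0],"hand": 1},{"delta_rot": [0,0,-2],"delta_pos": [0,0,0],"hand": 1},{"delta_rot": [0,0,-2],"delta_pos": [0,0,0],"hand": 1},{"delta_rot": [0,0,0],"delta_pos": [0,0,0],"hand": 1}])

```text
t: 22.5
eef_pos: [0.5471, -0.259, 0.1652]
ee_rot: [3.141, 0.0, -1.905]
force: [-2.6, 1.3, 4.4]
width: 0.0196
```

```bash
python3 st.py
```

```text
[ 0.5471 -0.259   0.1652] [ 3.1414  0.0002 -1.905 ] [-2.6237  1.2515  4.3584] [0.3222 0.9505 0.1351] 22.5 0.019575662498231162
```

Call:
move_arm(rows=[{"delta_rot": [0,0,-2],"delta_pos": [-0.05,0.04,0.01],"hand": 1},{"delta_rot": [0,0,-2],"delta_pos": [0,0,0],"hand": 1},{"delta_rot": [0,0,-2],"delta_pos": [0,0,0],"hand": 1},{"delta_rot": [0,0,-2],"delta_pos": [0,0,0],"hand": 1},{"delta_rot": [0,0,-2],"delta_pos": [0,0,0],"hand": 1},{"delta_rot": [0,0,-2],"delta_pos": [0,0,0],"hand": 1},{"delta_rot": [0,0,-2],"delta_pos": [0,0,0],"hand": 1},{"delta_rot": [0,0,0],"delta_pos": [0,0,0],"hand": 1},{"delta_rot": [0,0,0],"delta_pos": [0,0,0],"hand": 1},{"delta_rot": [0,0,0],"delta_pos": [0,0,0],"hand": 1}])

```text
t: 23.5
eef_pos: [0.5467, -0.2587, 0.1652]
ee_rot: [3.141, 0.0, -2.149]
force: [-0.4, 1.3, 3.2]
width: 0.0192
```

```bash
python3 st.py
```

```text
[ 0.5467 -0.2587  0.1652] [ 3.1415  0.0001 -2.1488] [-0.3799  1.2558  3.2488] [0.3684 0.6426 0.0905] 23.5 0.01918446234779366
```

Call:
move_arm(rows=[{"delta_rot": [0,0,-1],"delta_pos": [-0.02,0.03,0],"hand": 1},{"delta_rot": [0,0,-1],"delta_pos": [0,0,0],"hand": 1},{"delta_rot": [0,0,-1],"delta_pos": [0,0,0],"hand": 1},{"delta_rot": [0,0,-1],"delta_pos": [0,0,0],"hand": 1},{"delta_rot": [0,0,-1],"delta_pos": [0,0,0],"hand": 1},{"delta_rot": [0,0,0],"delta_pos": [0,0,0],"hand": 1},{"delta_rot": [0,0,0],"delta_pos": [0,0,0],"hand": 1},{"delta_rot": [0,0,0],"delta_pos": [0,0,0],"hand": 1},{"delta_rot": [0,0,0],"delta_pos": [0,0,0],"hand": 1},{"delta_rot": [0,0,0],"delta_pos": [0,0,0],"hand": 1}])

```text
t: 24.5
eef_pos: [0.5464, -0.2585, 0.1653]
ee_rot: [3.141, 0.0, -2.237]
force: [-1.2, 1.2, 1.1]
width: 0.0197
```

```bash
python3 st.py
```

```text
[ 0.5464 -0.2585  0.1653] [ 3.1415  0.     -2.2373] [-1.1673  1.1548  1.0791] [0.2054 0.4059 0.1235] 24.5 0.019746831160578304
```

Call:
move_arm(rows=[{"delta_rot": [0,0,-1],"delta_pos": [0,0,0],"hand": 1},{"delta_rot": [0,0,-1],"delta_pos": [0,0,0],"hand": 1},{"delta_rot": [0,0,-1],"delta_pos": [0,0,0],"hand": 1},{"delta_rot": [0,0,0],"delta_pos": [0,0,0],"hand": 1},{"delta_rot": [0,0,0],"delta_pos": [0,0,0],"hand": 1},{"delta_rot": [0,0,0],"delta_pos": [0,0,0],"hand": 1},{"delta_rot": [0,0,0],"delta_pos": [0,0,0],"hand": 1},{"delta_rot": [0,0,0],"delta_pos": [0,0,0],"hand": 1},{"delta_rot": [0,0,0],"delta_pos": [0,0,0],"hand": 1},{"delta_rot": [0,0,0],"delta_pos": [0,0,0],"hand": 1}])

```text
t: 25.5
eef_pos: [0.5464, -0.2585, 0.1653]
ee_rot: [3.141, -0.0, -2.29]
force: [0.1, 0.6, -0.1]
width: 0.0193
```

```bash
python3 st.py
```

```text
[ 0.5464 -0.2585  0.1653] [ 3.1414 -0.0001 -2.2897] [ 0.1422  0.6394 -0.0833] [0.3732 0.4452 0.1541] 25.5 0.019263796696797238
```

Call:
move_arm(rows=[{"delta_rot": [0,0,-1],"delta_pos": [0,0,-0.01],"hand": 1},{"delta_rot": [0,0,-1],"delta_pos": [0,0,0],"hand": 1},{"delta_rot": [0,0,0],"delta_pos": [0,0,0],"hand": 1},{"delta_rot": [0,0,0],"delta_pos": [0,0,0],"hand": 1},{"delta_rot": [0,0,0],"delta_pos": [0,0,0],"hand": 1},{"delta_rot": [0,0,0],"delta_pos": [0,0,0],"hand": 1},{"delta_rot": [0,0,0],"delta_pos": [0,0,0],"hand": 1},{"delta_rot": [0,0,0],"delta_pos": [0,0,0],"hand": 1},{"delta_rot": [0,0,0],"delta_pos": [0,0,0],"hand": 1},{"delta_rot": [0,0,0],"delta_pos": [0,0,0],"hand": 1}])

```text
t: 26.5
eef_pos: [0.5465, -0.2585, 0.1653]
ee_rot: [-3.142, 0.0, -2.325]
force: [-1.5, 0.9, 1.7]
width: 0.0195
```

```bash
python3 st.py
```

```text
[ 0.5465 -0.2585  0.1653] [-3.1416  0.     -2.3246] [-1.5077  0.8925  1.7352] [0.5194 0.6147 0.1312] 26.5 0.019546400129945653
```

72° turned, with the torque still about 0.13–0.15 N·m. The key's play means it needs a bit more.

Call:
move_arm(rows=[{"delta_rot": [0,0,-1],"delta_pos": [0,0,0],"hand": 1},{"delta_rot": [0,0,-1],"delta_pos": [0,0,0],"hand": 1},{"delta_rot": [0,0,0],"delta_pos": [0,0,0],"hand": 1},{"delta_rot": [0,0,0],"delta_pos": [0,0,0],"hand": 1},{"delta_rot": [0,0,0],"delta_pos": [0,0,0],"hand": 1},{"delta_rot": [0,0,0],"delta_pos": [0,0,0],"hand": 1},{"delta_rot": [0,0,0],"delta_pos": [0,0,0],"hand": 1},{"delta_rot": [0,0,0],"delta_pos": [0,0,0],"hand": 1},{"delta_rot": [0,0,0],"delta_pos": [0,0,0],"hand": 1},{"delta_rot": [0,0,0],"delta_pos": [0,0,0],"hand": 1}])

```text
t: 27.5
eef_pos: [0.5465, -0.2585, 0.1653]
ee_rot: [-3.142, 0.0, -2.36]
force: [-1.6, 0.7, 2.0]
width: 0.0197
```

```bash
python3 st.py
```

```text
[ 0.5465 -0.2585  0.1653] [-3.1416  0.     -2.3595] [-1.5575  0.7495  1.9862] [0.4952 0.6191 0.1402] 27.5 0.019658298573434572
```

Call:
move_arm(rows=[{"delta_rot": [0,0,-1],"delta_pos": [0,0,0],"hand": 1},{"delta_rot": [0,0,-1],"delta_pos": [0,0,0],"hand": 1},{"delta_rot": [0,0,0],"delta_pos": [0,0,0],"hand": 1},{"delta_rot": [0,0,0],"delta_pos": [0,0,0],"hand": 1},{"delta_rot": [0,0,0],"delta_pos": [0,0,0],"hand": 1},{"delta_rot": [0,0,0],"delta_pos": [0,0,0],"hand": 1},{"delta_rot": [0,0,0],"delta_pos": [0,0,0],"hand": 1},{"delta_rot": [0,0,0],"delta_pos": [0,0,0],"hand": 1},{"delta_rot": [0,0,0],"delta_pos": [0,0,0],"hand": 1},{"delta_rot": [0,0,0],"delta_pos": [0,0,0],"hand": 1}])

```text
t: 28.5
eef_pos: [0.5465, -0.2585, 0.1653]
ee_rot: [-3.142, 0.0, -2.394]
force: [-1.5, 0.6, 2.4]
width: 0.0201
```

```bash
python3 st.py
```

```text
[ 0.5465 -0.2585  0.1653] [-3.1416  0.     -2.3944] [-1.5276  0.6189  2.3804] [0.6164 0.5732 0.1333] 28.5 0.020063016405381735
```

Call:
move_arm(rows=[{"delta_rot": [0,0,-1],"delta_pos": [0,0,0],"hand": 1},{"delta_rot": [0,0,-1],"delta_pos": [0,0,0],"hand": 1},{"delta_rot": [0,0,0],"delta_pos": [0,0,0],"hand": 1},{"delta_rot": [0,0,0],"delta_pos": [0,0,0],"hand": 1},{"delta_rot": [0,0,0],"delta_pos": [0,0,0],"hand": 1},{"delta_rot": [0,0,0],"delta_pos": [0,0,0],"hand": 1},{"delta_rot": [0,0,0],"delta_pos": [0,0,0],"hand": 1},{"delta_rot": [0,0,0],"delta_pos": [0,0,0],"hand": 1},{"delta_rot": [0,0,0],"delta_pos": [0,0,0],"hand": 1},{"delta_rot": [0,0,0],"delta_pos": [0,0,0],"hand": 1}])

```text
t: 29.5
eef_pos: [0.5465, -0.2585, 0.1652]
ee_rot: [3.142, 0.0, -2.429]
force: [-1.8, 1.4, 2.0]
width: 0.0195
```

```bash
python3 st.py
```

```text
[ 0.5465 -0.2585  0.1652] [ 3.1416  0.     -2.4293] [-1.7659  1.4295  1.9615] [0.6387 0.5741 0.1485] 29.5 0.019474006675134138
```

Call:
move_arm(rows=[{"delta_rot": [0,0,-1],"delta_pos": [0,0,0],"hand": 1},{"delta_rot": [0,0,-1],"delta_pos": [0,0,0],"hand": 1},{"delta_rot": [0,0,0],"delta_pos": [0,0,0],"hand": 1},{"delta_rot": [0,0,0],"delta_pos": [0,0,0],"hand": 1},{"delta_rot": [0,0,0],"delta_pos": [0,0,0],"hand": 1},{"delta_rot": [0,0,0],"delta_pos": [0,0,0],"hand": 1},{"delta_rot": [0,0,0],"delta_pos": [0,0,0],"hand": 1},{"delta_rot": [0,0,0],"delta_pos": [0,0,0],"hand": 1},{"delta_rot": [0,0,0],"delta_pos": [0,0,0],"hand": 1},{"delta_rot": [0,0,0],"delta_pos": [0,0,0],"hand": 1}])

```text
t: 30.5
eef_pos: [0.5465, -0.2585, 0.1652]
ee_rot: [3.142, 0.0, -2.464]
force: [-0.8, 0.5, 3.3]
width: 0.02
```

```bash
python3 st.py
```

```text
[ 0.5465 -0.2585  0.1652] [ 3.1416  0.     -2.4642] [-0.8077  0.4524  3.2607] [0.7092 0.6555 0.1469] 30.5 0.020040710693344236
```

Call:
move_arm(rows=[{"delta_rot": [0,0,-1],"delta_pos": [0,0,0],"hand": 1},{"delta_rot": [0,0,-0.5],"delta_pos": [0,0,0],"hand": 1},{"delta_rot": [0,0,0],"delta_pos": [0,0,0],"hand": 1},{"delta_rot": [0,0,0],"delta_pos": [0,0,0],"hand": 1},{"delta_rot": [0,0,0],"delta_pos": [0,0,0],"hand": 1},{"delta_rot": [0,0,0],"delta_pos": [0,0,0],"hand": 1},{"delta_rot": [0,0,0],"delta_pos": [0,0,0],"hand": 1},{"delta_rot": [0,0,0],"delta_pos": [0,0,0],"hand": 1},{"delta_rot": [0,0,0],"delta_pos": [0,0,0],"hand": 1},{"delta_rot": [0,0,0],"delta_pos": [0,0,0],"hand": 1}])

```text
t: 31.5
eef_pos: [0.5465, -0.2585, 0.1653]
ee_rot: [3.142, -0.0, -2.49]
force: [-0.7, 2.0, 1.7]
width: 0.0195
```

```bash
python3 st.py
```

```text
[ 0.5465 -0.2585  0.1653] [ 3.1416 -0.     -2.4904] [-0.6667  1.9681  1.7223] [0.7948 0.619  0.1525] 31.5 0.01952544096971402
```

Call:
move_arm(rows=[{"delta_rot": [0,0,-1],"delta_pos": [0,0,0],"hand": 1},{"delta_rot": [0,0,-0.5],"delta_pos": [0,0,0],"hand": 1},{"delta_rot": [0,0,0],"delta_pos": [0,0,0],"hand": 1},{"delta_rot": [0,0,0],"delta_pos": [0,0,0],"hand": 1},{"delta_rot": [0,0,0],"delta_pos": [0,0,0],"hand": 1},{"delta_rot": [0,0,0],"delta_pos": [0,0,0],"hand": 1},{"delta_rot": [0,0,0],"delta_pos": [0,0,0],"hand": 1},{"delta_rot": [0,0,0],"delta_pos": [0,0,0],"hand": 1},{"delta_rot": [0,0,0],"delta_pos": [0,0,0],"hand": 1},{"delta_rot": [0,0,0],"delta_pos": [0,0,0],"hand": 1}])

```text
t: 32.5
eef_pos: [0.5465, -0.2585, 0.1653]
ee_rot: [-3.142, 0.0, -2.517]
force: [-1.0, 1.0, 3.3]
width: 0.0195
```

```bash
python3 st.py
```

```text
[ 0.5465 -0.2585  0.1653] [-3.1416  0.     -2.5166] [-1.0126  1.039   3.3131] [0.7886 0.6428 0.102 ] 32.5 0.019498856200006798
```

Call:
move_arm(rows=[{"delta_rot": [0,0,-0.5],"delta_pos": [0,0,0],"hand": 1},{"delta_rot": [0,0,-0.5],"delta_pos": [0,0,0],"hand": 1},{"delta_rot": [0,0,-0.5],"delta_pos": [0,0,0],"hand": 1},{"delta_rot": [0,0,0],"delta_pos": [0,0,0],"hand": 1},{"delta_rot": [0,0,0],"delta_pos": [0,0,0],"hand": 1},{"delta_rot": [0,0,0],"delta_pos": [0,0,0],"hand": 1},{"delta_rot": [0,0,0],"delta_pos": [0,0,0],"hand": 1},{"delta_rot": [0,0,0],"delta_pos": [0,0,0],"hand": 1},{"delta_rot": [0,0,0],"delta_pos": [0,0,0],"hand": 1},{"delta_rot": [0,0,0],"delta_pos": [0,0,0],"hand": 1}])

```text
t: 33.5
eef_pos: [0.5465, -0.2585, 0.1653]
ee_rot: [3.142, 0.0, -2.543]
force: [-0.9, 2.1, 3.2]
width: 0.0193
```

```bash
python3 st.py; python3 - <<'E'
from h import *
a=grab_frame("side");cv2.imwrite("pics/e1r.png",a)
cv2.imwrite("pics/e1.png",cv2.resize(a[100:180,320:400],None,fx=6,fy=6,interpolation=cv2.INTER_CUBIC))
E
python3 st.py
```

```text
[ 0.5465 -0.2585  0.1653] [ 3.1416  0.     -2.5427] [-0.9383  2.1137  3.2103] [0.8853 0.6684 0.17  ] 33.5 0.019290271268745832
[ 0.5465 -0.2585  0.1652] [ 3.1416 -0.     -2.5428] [-0.9599  2.0398  1.9046] [0.9216 0.6681 0.1455] 33.55 0.019256815517596892
```

View pics/e1.png

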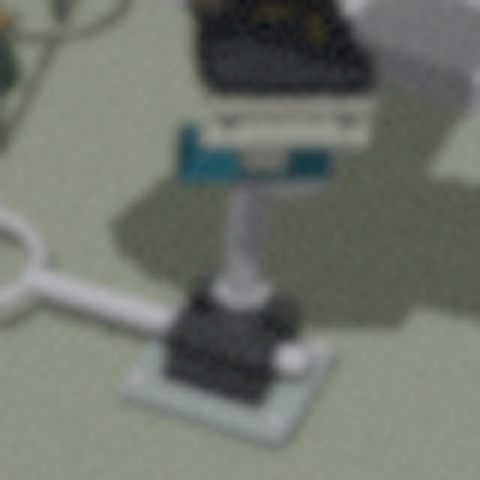

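Call:
move_arm(rows=[{"delta_rot": [0,0,-0.5],"delta_pos": [-0.02,0.04,0],"hand": 1},{"delta_rot": [0,0,-0.5],"delta_pos": [0,0,0],"hand": 1},{"delta_rot": [0,0,-0.5],"delta_pos": [0,0,0],"hand": 1},{"delta_rot": [0,0,0],"delta_pos": [0,0,0],"hand": 1},{"delta_rot": [0,0,0],"delta_pos": [0,0,0],"hand": 1},{"delta_rot": [0,0,0],"delta_pos": [0,0,0],"hand": 1},{"delta_rot": [0,0,0],"delta_pos": [0,0,0],"hand": 1},{"delta_rot": [0,0,0],"delta_pos": [0,0,0],"hand": 1},{"delta_rot": [0,0,0],"delta_pos": [0,0,0],"hand": 1},{"delta_rot": [0,0,0],"delta_pos": [0,0,0],"hand": 1}])

```text
t: 34.55
eef_pos: [0.5463, -0.2581, 0.1653]
ee_rot: [-3.142, 0.0, -2.569]
force: [-0.5, 0.3, 2.2]
width: 0.0194
```

```bash
python3 st.py
```

```text
[ 0.5463 -0.2581  0.1653] [-3.1416  0.     -2.5689] [-0.5177  0.3219  2.1546] [0.4918 0.4171 0.2529] 34.55 0.01938943355157488
```

Call:
move_arm(rows=[{"delta_rot": [0,0,-0.6],"delta_pos": [0,0,0],"hand": 1},{"delta_rot": [0,0,0],"delta_pos": [0,0,0],"hand": 1},{"delta_rot": [0,0,0],"delta_pos": [0,0,0],"hand": 1},{"delta_rot": [0,0,0],"delta_pos": [0,0,0],"hand": 1},{"delta_rot": [0,0,0],"delta_pos": [0,0,0],"hand": 1},{"delta_rot": [0,0,0],"delta_pos": [0,0,0],"hand": 1},{"delta_rot": [0,0,0],"delta_pos": [0,0,0],"hand": 1},{"delta_rot": [0,0,0],"delta_pos": [0,0,0],"hand": 1},{"delta_rot": [0,0,0],"delta_pos": [0,0,0],"hand": 1},{"delta_rot": [0,0,0],"delta_pos": [0,0,0],"hand": 1}])

```text
t: 35.55
eef_pos: [0.5463, -0.2581, 0.1653]
ee_rot: [-3.142, 0.0, -2.579]
force: [-0.9, 0.7, 2.5]
width: 0.0195
```

```bash
python3 st.py
```

```text
[ 0.5463 -0.2581  0.1653] [-3.1416  0.     -2.5794] [-0.9101  0.7072  2.4557] [0.4583 0.4095 0.2748] 35.55 0.019486420155758227
```

Call:
move_arm(rows=[{"delta_rot": [0,0,1.5],"delta_pos": [0,0,0],"hand": 1},{"delta_rot": [0,0,1.5],"delta_pos": [0,0,0],"hand": 1},{"delta_rot": [0,0,0],"delta_pos": [0,0,0],"hand": 1},{"delta_rot": [0,0,0],"delta_pos": [0,0,0],"hand": 1},{"delta_rot": [0,0,0],"delta_pos": [0,0,0],"hand": 2.5},{"delta_rot": [0,0,0],"delta_pos": [0,0,0],"hand": 3},{"delta_rot": [0,0,0],"delta_pos": [0,0,0],"hand": 5},{"delta_rot": [0,0,0],"delta_pos": [0,0,0],"hand": 7},{"delta_rot": [0,0,0],"delta_pos": [0,0,0],"hand": 8},{"delta_rot": [0,0,0],"delta_pos": [0,0,0],"hand": 8}])

```text
t: 36.55
eef_pos: [0.5463, -0.2581, 0.1652]
ee_rot: [3.142, -0.0, -2.527]
force: [0.6, 0.1, 0.6]
width: 0.0567
```

```bash
python3 st.py; python3 - <<'E'
from h import *
a=grab_frame("side");cv2.imwrite("pics/f1.png",cv2.resize(a[100:180,320:400],None,fx=6,fy=6,interpolation=cv2.INTER_CUBIC))
E
```

```text
[ 0.5463 -0.2581  0.1652] [ 3.1416 -0.     -2.5271] [0.5682 0.0588 0.6124] [-0.0047  0.0211 -0.0068] 36.55 0.0566562576168511
```

View pics/f1.png

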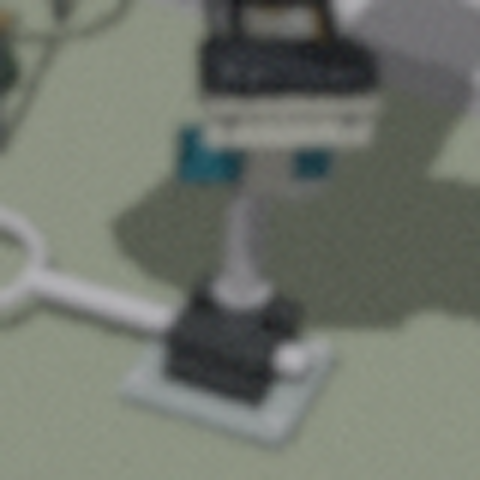

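Call:
move_arm(rows=[{"delta_rot": [0,0,0],"delta_pos": [0,0,0],"hand": 8.5},{"delta_rot": [0,0,0],"delta_pos": [0,0,0.5],"hand": 8.5},{"delta_rot": [0,0,0],"delta_pos": [0,0,1],"hand": 8.5},{"delta_rot": [0,0,0],"delta_pos": [0,0,1],"hand": 8.5},{"delta_rot": [0,0,0],"delta_pos": [0,0,1.5],"hand": 8.5},{"delta_rot": [0,0,0],"delta_pos": [0,0,2],"hand": 8.5},{"delta_rot": [0,0,0],"delta_pos": [0,0,2],"hand": 8.5},{"delta_rot": [0,0,0],"delta_pos": [0,0,2],"hand": 8.5},{"delta_rot": [0,0,0],"delta_pos": [0,0,2],"hand": 8.5},{"delta_rot": [0,0,0],"delta_pos": [0,0,1],"hand": 8.5}])

```text
t: 37.6
eef_pos: [0.5469, -0.2584, 0.2984]
ee_rot: [-3.139, 0.002, -2.527]
force: [0.3, -0.3, 0.5]
width: 0.0849
```

Call:
move_arm(rows=[{"delta_rot": [0,0,0],"delta_pos": [0,3,0],"hand": 8.5},{"delta_rot": [0,0,0],"delta_pos": [0,3,0],"hand": 8.5},{"delta_rot": [0,0,0],"delta_pos": [0,3,0],"hand": 8.5},{"delta_rot": [0,0,0],"delta_pos": [0,3,0],"hand": 8.5},{"delta_rot": [0,0,0],"delta_pos": [0,3,0],"hand": 8.5},{"delta_rot": [0,0,0],"delta_pos": [0,3,0],"hand": 8.5},{"delta_rot": [0,0,0],"delta_pos": [0,3,0],"hand": 8.5},{"delta_rot": [0,0,0],"delta_pos": [0,3,0],"hand": 8.5},{"delta_rot": [0,0,0],"delta_pos": [0,0,0],"hand": 8.5},{"delta_rot": [0,0,0],"delta_pos": [0,0,0],"hand": 8.5}])

```text
t: 38.6
eef_pos: [0.5462, -0.0175, 0.2955]
ee_rot: [-3.142, 0.0, -2.525]
force: [0.2, -1.0, 0.5]
width: 0.0852
```

```bash
python3 st.py; python3 - <<'E'
from h import *
a=grab_frame("side");b=grab_frame("top");cv2.imwrite("pics/k_s.png",a);cv2.imwrite("pics/k_t.png",b)
cv2.imwrite("pics/k1.png",np.hstack([cv2.resize(a[100:180,320:400],None,fx=5,fy=5,interpolation=cv2.INTER_CUBIC),cv2.resize(b[146:226,352:432],None,fx=5,fy=5,interpolation=cv2.INTER_CUBIC)]))
blue=lambda c:(c[...,0]-c[...,2]>45)
r=[]
for im,x in((a,(340,105,40,40)),(b,(375,165,40,40))):
    c,m=blob(im,*x,blue);M=cv2.moments(c.astype(np.float32));r.append([M['m10']/M['m00'],M['m01']/M['m00']]);R=cv2.minAreaRect(c.astype(np.float32));print(R)
w=onz("top",cv2.boxPoints(R),.085+.108-.016-.03);print(w[1]-w[0],w[2]-w[1])
print(r,tri([r[0]],[r[1]]), "(expect z ~0.162 if home)", onz("top",[r[1]],.165))
E
```

```text
[ 0.5462 -0.0175  0.2955] [-3.1416  0.0001 -2.5254] [ 0.1658 -1.0395  0.4949] [0.0015 0.0512 0.009 ] 38.6 0.08520136726797597
((365.5830993652344, 124.68521118164062), (7.8130316734313965, 18.152183532714844), 83.6598129272461)
((398.32818603515625, 184.40411376953125), (22.69196128845215, 6.342623233795166), 52.81529235839844)
[ 0.01325382 -0.01757809  0.        ] [-0.06251735 -0.04671853  0.        ]
[[368.6891157336072, 123.7258549477829], [398.9185688144081, 184.6635124723105]] [[ 0.53825952 -0.26543639  0.16518173  0.01863449]] (expect z ~0.162 if home) [[ 0.54670194 -0.26149624  0.165     ]]
```

View pics/k1.png

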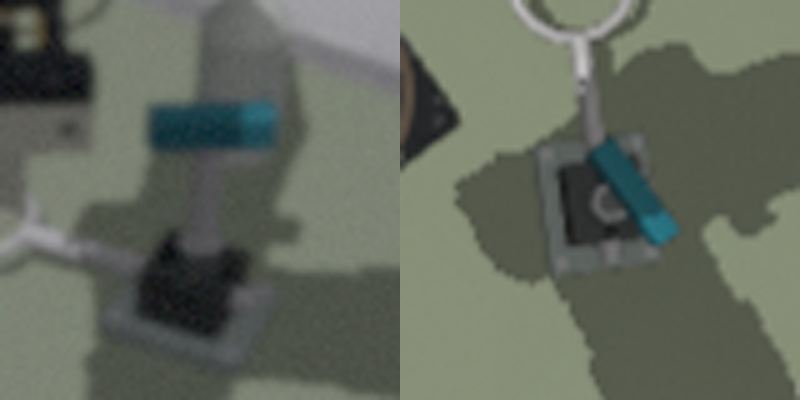

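View pics/k_s.png

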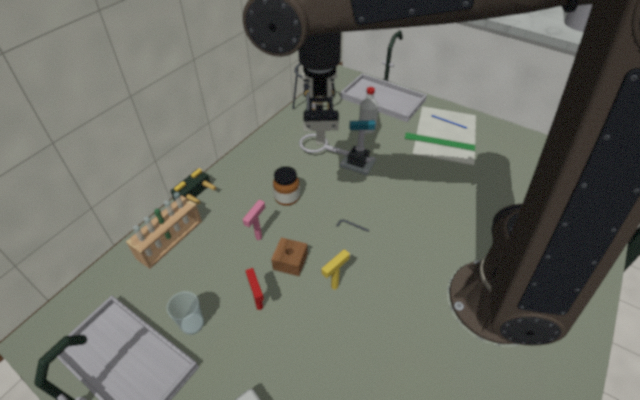

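```bash
python3 - <<'E'
from h import *
print(tri([[362.3,124.9]],[[398.4,184.4]]))
print(proj("side",[[.5475,-.2588,.162],[.5475,-.2588,.176]]),proj("top",[[.5475,-.2588,.168],[.5475,-.2588,.18]]))
E
python3 st.py
```

```text
[[ 0.54772918 -0.26104362  0.15856261  0.00084487]]
[[361.95603792 124.38183127]
 [362.28303985 120.69695692]] [[398.27793866 184.36141141]
 [398.89178228 184.08249704]]
[ 0.5462 -0.0185  0.2954] [-3.1415 -0.     -2.5272] [-0.3266 -0.0591  0.025 ] [ 0.0639  0.0144 -0.0081] 38.7 0.08454961595848827
```

```bash
python3 -c "
from station import *
print(job_done())"
```

```text
the job is handed in; nothing more can be done
None
```

The screw is tight and the key is standing fully home in it, released. I handed the job in at about 38.7 s.

- **Finding the socket:** I lifted the key from its block and slid its tip along the slot with a push of about 3 N until the cone dropped in. The flats happened to be close enough to aligned that the key went in without a search turn. It met the socket floor about 16 mm below the top of the screw head, at about 8 N.
- **Tightening:** I turned it clockwise about 86°, which is the screw's 72° plus the key's play and a little give in the grip. The torque held at 0.09–0.15 N m, then rose to 0.25 and 0.275 N m over the last 2°, so I took that as the stop. It stayed under the 0.4 limit. I then eased back 3° inside the play and let go.
- **Last checks:** The two cameras together put the released handle at z ≈ 0.159 m; fully home would be 0.162 m, and only resting on the rim about 0.176 m. The force reading after backing off was about zero. The beaker, bottle, jar and look-alikes showed no movement in the last picture, judged by eye.
- **What disagreed:** My first automatic handle measurement failed because the side camera only picked up the lit half of the handle, leaving an 18.6 mm mismatch between the two views. I redid it by reading the handle's position off the picture, and the mismatch fell to 0.8 mm. The turn also came out 2–3° more than the screw's travel plus full play; I put that down to give in the grip.

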